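# Put the washed coin sorter back together on its stand

## Task

The coin sorter has been washed and its parts lie about to dry; put it back together on its black stand. From the bottom up: the tray without holes, then the sieve with the smallest holes, then the one with the middle-sized holes, then the one with the largest holes so that it meets the coins first, and last the lid, each part sitting fully down in the rim of the one below. Leave the pack of wipes and the roll of grey tape where they lie.

Things in the scene. Friction and masses are not known exactly. Their poses are not given: they have to be found in the camera images.
- stand: the sorter's stand, fixed on the counter: black foot plate 134 x 92 mm with a raised grey rectangular rim, 104 mm long (x) and 62 wide (y) outside, 99 x 57 inside, rim top 26 mm above the counter. Origin: centre of the underside, z up. The closed tray's foot goes into this rim; its origin is then 16 mm above the stand's origin.
- closed_tray: the bottom tray of the sorter, floor without holes. Grey plastic, 104 mm long (x; 112 over end lugs), 62 wide (y), 34 high, 0.16 kg; origin: underside centre. z 0-10 mm: tapered foot, 82 x 45 below to 96 x 54; z 10-34: flat side walls 2.5 thick, grip across the 62. Open top 99 x 57 inside takes the next part's foot; seated, its origin is 24 mm above this one's. Either way round fits.
- fine_sieve: sieve with 15 small holes (5 x 3, 16.5 mm). Grey plastic, 104 mm long (x; 112 over end lugs), 62 wide (y), 34 high, 0.16 kg; origin: underside centre. z 0-10 mm: tapered foot, 82 x 45 below to 96 x 54; z 10-34: flat side walls 2.5 thick, grip across the 62. Open top 99 x 57 inside takes the next part's foot; seated, its origin is 24 mm above this one's. Either way round fits.
- medium_sieve: sieve with 8 middle-sized holes (4 x 2, 21.5 mm). Grey plastic, 104 mm long (x; 112 over end lugs), 62 wide (y), 34 high, 0.16 kg; origin: underside centre. z 0-10 mm: tapered foot, 82 x 45 below to 96 x 54; z 10-34: flat side walls 2.5 thick, grip across the 62. Open top 99 x 57 inside takes the next part's foot; seated, its origin is 24 mm above this one's. Either way round fits.
- coarse_sieve: sieve with 6 large holes (3 x 2, 26.5 mm). Grey plastic, 104 mm long (x; 112 over end lugs), 62 wide (y), 34 high, 0.16 kg; origin: underside centre. z 0-10 mm: tapered foot, 82 x 45 below to 96 x 54; z 10-34: flat side walls 2.5 thick, grip across the 62. Open top 99 x 57 inside takes the next part's foot; seated, its origin is 24 mm above this one's. Either way round fits.
- lid: the sorter's lid, grey plastic: plate 104 x 62 mm (x, y) at z 10-14 mm, below it the same tapered foot as the trays (z 0-10), on it a grip bar 48 long (x), 14 wide (y), z 14-33, to be gripped across its width. Origin: centre of the underside, z up. Seated, its origin is 24 mm above that of the coarse sieve. Either way round fits. 0.13 kg.
- wipes: bystander, loose: green pack of wet wipes with a white flip lid, 69 x 159 x 37 mm (x, y, z), origin at the centre of its underside; not to be moved
- tape_grey: bystander, loose: roll of grey tape lying flat, 82 mm across, 30 mm high, origin at the centre of its underside; not to be moved

How it is judged:
By the outcome, as a careful person would: the job done as asked, in the order asked, and still so for the second after the job is handed in, with the robot touching nothing.
It also fails if it takes over 141 s, if anything falls off the work surface, if the arm or the gripper's body presses on something with over 40 N, if the wrist force passes 120 N, or if a joint passes its speed limit or range.

## Robot

A 6-joint arm with a two-finger parallel gripper is mounted at the origin on a cart in front of the work surface, level with it; the furniture and walls round the work are solid. World frame = base frame: x ahead of the robot, y to its left, z up, the work surface at z = 0. Lengths are in m, angles in rad, forces in N, time in s.
With the tool pointing down it reaches from about 0.375 to 0.9 m from the base axis. Payload 3.1 kg.
Tool frame: the origin (TCP) lies midway between the tips of the shut fingers; the grasp point (between the pads) lies 19 mm behind it; z points along the fingers, y is the line along which they close (so a half turn about z gives the same grasp; the last joint's range is limited). The gripper opens to 85 mm and grips with 20 to 120 N. Pads are 22 mm wide; open, the fingers measure 114 mm over their backs; the gripper's body (76 mm by 85 mm) begins 54 mm behind the grasp point. The pads swing forward as they close: fully open they stand 13 mm farther back than shut.
Start: joints at [1.103, 0.527, 1.433, -0, 1.181, -0.178], TCP at [0.178, 0.599, 0.231] pointing down, gripper open.
Joint ranges: [-3.08, 3.08], [-0.75, 2.2], [0.22, 2.44], [-1.43, 4.57], [0, 2.65], [-2.85, 2.85]. Speed limits (rad/s): [2.79, 2.79, 3.14, 3.14, 3.14, 3.14].

## Interface

Orientations are given as a unit quaternion [x, y, z, w].
In Python, from station import manip gives the robot as it stands.
- The arm moves only by the tool drive_tool, never from a script. Its argument "motion" is a list that holds one entry, the list of rows, each a list of 5 numbers: the finger opening in mm, from 0 to 85.4, then the shift along the tool's x, y, z in units of 30 mm (1.0 is 30 mm), then the turn about the tool's z in units of 8 degrees (1.0 is 8 degrees). In form: [[[fingers, x, y, z, yaw], ...]]. A call has 1 to 10 rows; each row is the pose to reach, as a shift and turn from the pose commanded when the call began, along the tool's axes at that moment; what a row does not reach only later rows make up. A row lasts 1/10 s, in which the tool goes at most 50 mm and 8.59 degrees, less where a joint would pass 70% of its speed; a pose out of reach is approached as far as the arm can. A call with a gripper value outside its range is refused whole. The fingers move at their own pace and stop on an object; "squeeze" is the grip in N (left out, the last holds). Time passes only in rows, so rows that repeat a pose let the fingers close. It gives the time, the measured TCP pose, the force, the opening and the grip force at its end, in the units of the state.
- manip.sense(): the state, without advancing time (a new reading comes with each control period).
- manip.snapshot(name): name is "scene" or "top"; returns the picture (420x560x3 uint8, red, green, blue); there is no depth.
- manip.camera_model(name): a dict with "fov_y" (degrees; the focal length in pixels is half the picture's height over the tangent of half this angle, whatever the lens; pixels are square), "cx", "cy" (the principal point, pixels), "k1" (the pictures are not rectified: a ray, as slopes to the right and down, at radius r is drawn at 1 + k1 r^2 times it, then the intrinsics apply), "origin" and "orientation" of the camera in the world. Camera axes: x right, y up, looking along -z (the intrinsics and any distortion apply to the point x, -y, -z); pixel columns grow to the right and rows downward; lengths in m; the calibration is good to about 2 mm. A picture is of the moment at which its call begins. camera_model takes no time and is no camera call.
- manip.sign_off(): hands the job in; it is judged then, once.
The state is a dict: "t": time; "q": joint angles; "qd": joint speeds; "tau": joint torques, N m; "tcp_pos": TCP position; "tool_rot": TCP orientation; "force": force on the tool from outside, world axes, zero at the start; "ft_torque": the same for the moment, N m; "finger_gap": opening from 0.0 (shut) to 1.0 (fully open); "gripper_force": force on a finger pad.
Only numpy, scipy, OpenCV 4.12 (cv2) and the standard library are available. Lean on these libraries where they do the work, as an engineer would, in place of code of your own. Each camera call takes 0.05 s, during which the arm holds its last target. There are 200 camera calls.

## Working session

There is one attempt and no reset: what is moved stays moved. The work goes in short steps, Python scripts to look and compute and a tool call to move; the robot and the scene stay as the last step left them, time stands still between calls to the robot, and variables do not carry over. Pictures are saved under pics/ and viewed, at most 14 in all, crops included, and the job is handed in when it is done.

Besides the shell and the picture viewer there is one more tool, called after "Call:" as name(argument=value, ...) on one line, values as JSON. drive_tool: Moves the arm, as the interface text tells. Its arguments: {"type":"object","properties":{"motion":{"type":"array","items":{"type":"array","items":{"type":"array","items":{"type":"number"}}}},"squeeze":{"type":"number"}},"required":["motion"]}

```bash
ls; mkdir -p pics
python3 - <<'E'
from station import manip
import cv2
for n in ("scene","top"):
    im=manip.snapshot(n); cv2.imwrite(f"pics/{n}0.png",im[:,:,::-1]); print(manip.camera_model(n))
print(manip.sense())
E
```

```text
pics
{'fov_y': 43.25887348394905, 'cx': 279.50251909666156, 'cy': 213.06478421660944, 'k1': -0.014663756334127845, 'origin': array([-0.05880227, -1.00004393,  0.80949423]), 'orientation': array([ 0.44600357, -0.11625328, -0.2413173 ,  0.85400934])}
{'fov_y': 46.327756836533126, 'cx': 279.6093055396183, 'cy': 211.9588595533572, 'k1': -0.047708231727842526, 'origin': array([ 0.28940247, -0.05794675,  1.2489869 ]), 'orientation': array([-0.06510211,  0.06174245,  0.7109573 , -0.69748785])}
{'t': 0.1, 'q': array([ 1.10351950e+00,  5.28377505e-01,  1.43377128e+00, -1.07838212e-05,
        1.18144760e+00, -1.78502297e-01]), 'qd': array([ 0.00124097,  0.00037501, -0.00257215, -0.00020853,  0.00104788,
       -0.00064182]), 'tau': array([-1.05690528e-03, -4.43305671e+01, -1.78585303e+01, -3.08379358e-04,
        3.89046516e-03, -1.27917542e-05]), 'tcp_pos': array([0.17766198, 0.5985333 , 0.23042978]), 'tool_rot': array([ 1.43883995e-01,  9.89594054e-01, -9.51670137e-04, -3.13170207e-04]), 'force': array([0.21225339, 0.47742056, 0.53570741]), 'ft_torque': array([0.00022235, 0.00592213, 0.01095831]), 'gripper_force': 0.0, 'finger_gap': 1.002263101644416}
```

View pics/top0.png

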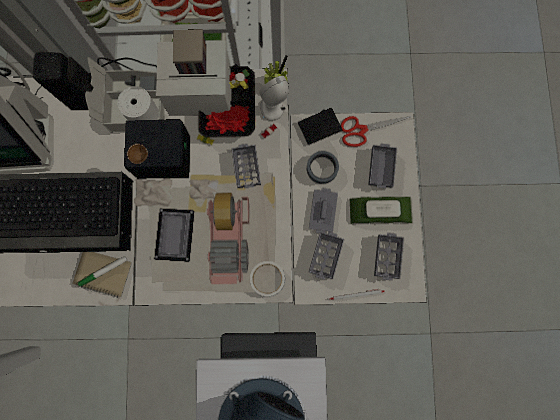

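View pics/scene0.png

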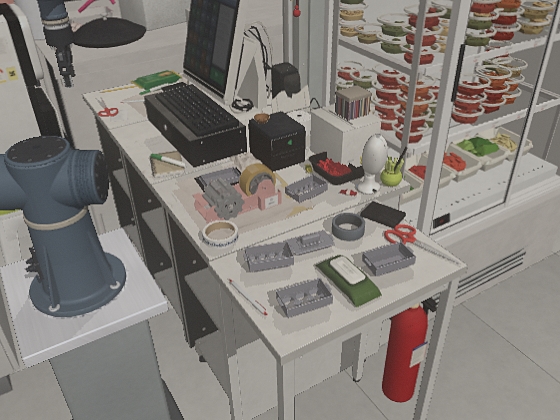

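The top view shows the stand at about (174,235). Parts are at (245,166), (382,167), (322,211, lid), (325,256) and (389,256). I'll enlarge these to read the holes and corners.

```bash
cat > h.py <<'E'
import numpy as np, cv2
from scipy.spatial.transform import Rotation as R
from station import manip
def K(c):
    f=210/np.tan(np.radians(c['fov_y']/2)); return np.array([[f,0,c['cx']],[0,f,c['cy']],[0,0,1]]),np.array([c['k1'],0,0,0.])
def px2w(name,uv,z):
    c=manip.camera_model(name);k,d=K(c)
    # distorted = ray*(1+k1 r^2)
    n=cv2.undistortPoints(np.array(uv,float).reshape(-1,1,2),k,d).reshape(-1,2)
    v=R.from_quat(c['orientation']).apply(np.c_[n[:,0],-n[:,1],-np.ones(len(n))]); o=c['origin']
    return o+v*((z-o[2])/v[:,2])[:,None]
def w2px(name,P):
    c=manip.camera_model(name);k,d=K(c)
    p=R.from_quat(c['orientation']).inv().apply(np.array(P,float)-c['origin'])*[1,-1,-1]
    return cv2.projectPoints(p,np.zeros(3),np.zeros(3),k,d)[0].reshape(-1,2)
def crop(im,x0,y0,x1,y1,s,fn): 
    cv2.imwrite(fn,cv2.resize(im[y0:y1,x0:x1,::-1],None,fx=s,fy=s,interpolation=cv2.INTER_CUBIC))
E
python3 - <<'E'
from h import *
im=cv2.imread("pics/top0.png")[:,:,::-1]
crop(im,290,130,430,290,3.75,"pics/a.png") 
crop(im,140,135,290,285,4,"pics/b.png")
E
```

```text
(no output)
```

View pics/a.png

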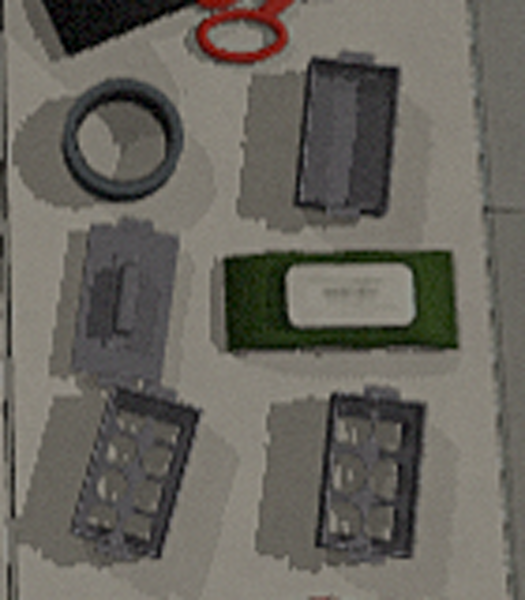

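View pics/b.png

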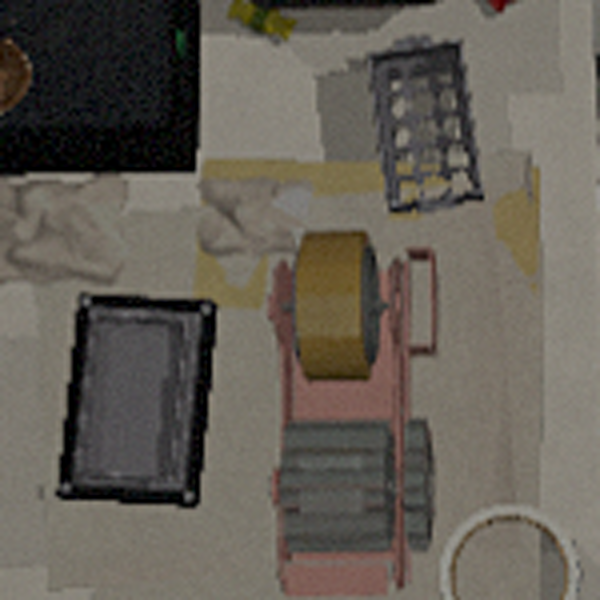

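```bash
cat >> h.py <<'E'
from scipy.optimize import least_squares
def fit(name,uv,z,L,W):
    "uv order: image TL,TR,BR,BL = world (+x+y),(+x-y),(-x-y),(-x+y)"
    c=np.array([[L,W],[L,-W],[-L,-W],[-L,W]])/2
    m=px2w(name,uv,z)[:,:2]
    f=lambda p:(R.from_euler('z',p[2]).apply(np.c_[c,np.zeros(4)])[:,:2]+p[:2]-m).ravel()
    s=least_squares(f,[*m.mean(0),0]); return s.x,np.abs(s.fun).max()
E
python3 - <<'E'
from h import *
A=lambda *p:np.array(p)/3.75+[290,130]-[.37,.37]
B=lambda *p:np.array(p)/4.+[140,135]-[.37,.37]
items={'closed':(A((312,57),(401,66),(384,217),(295,208)),.034,.104,.062),
'medium':(A((113,386),(202,407),(158,557),(72,535)),.034,.104,.062),
'coarse':(A((333,393),(425,402),(410,557),(317,547)),.034,.104,.062),
'lid':(A((88,224),(181,235),(160,390),(72,375)),.014,.104,.062),
'fine':(B((372,55),(461,41),(482,200),(393,211)),.034,.104,.062),
'stand':(B((80,295),(215,300),(197,505),(60,495)),.010,.134,.092),
'standrim':(B((90,308),(197,315),(183,493),(77,487)),.026,.104,.062)}
sc=cv2.imread("pics/scene0.png");tp=cv2.imread("pics/top0.png")
sc=cv2.resize(sc,None,fx=2,fy=2);tp=cv2.resize(tp,None,fx=2,fy=2)
for k,(uv,z,L,W) in items.items():
    p,e=fit('top',uv,z,L,W); print(k,np.round(p[:2],4),'yaw',round(np.degrees(p[2]),1),'res',round(e,4),'r',np.hypot(*p[:2]).round(3))
    c=np.array([[L,W],[L,-W],[-L,-W],[-L,W]])/2
    P=R.from_euler('z',p[2]).apply(np.c_[c,np.zeros(4)])+[p[0],p[1],z]
    for im,n in((sc,'scene'),(tp,'top')): cv2.polylines(im,[np.round(w2px(n,P)*2).astype(int)],True,(0,0,255) if k!='standrim' else (0,255,255),1)
cv2.imwrite("pics/s1.png",sc[300:680,340:940])
E
```

```text
closed [ 0.6246 -0.3199] yaw -8.9 res 0.0029 r 0.702
medium [ 0.3991 -0.1671] yaw -17.1 res 0.0021 r 0.433
coarse [ 0.3936 -0.3224] yaw -8.5 res 0.0014 r 0.509
lid [ 0.5138 -0.1653] yaw -8.9 res 0.0024 r 0.54
fine [0.631  0.0287] yaw 7.0 res 0.0025 r 0.632
stand [0.4623 0.2163] yaw -4.2 res 0.0026 r 0.51
standrim [0.4587 0.2136] yaw -3.6 res 0.0058 r 0.506
```

View pics/s1.png

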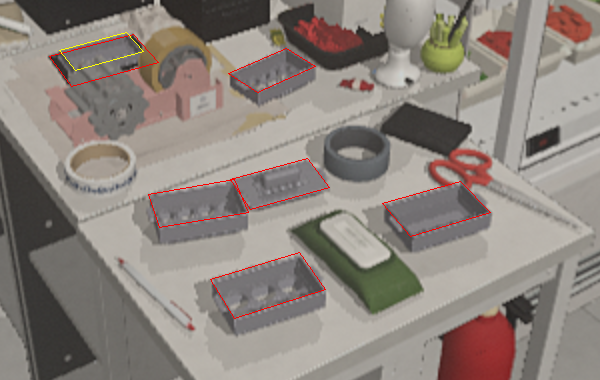

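```bash
cat >> h.py <<'E'
def go(x,y,z,yaw=None):
    "print shifts in tool units from the measured pose; yaw = degrees, part yaw"
    s=manip.sense(); r=R.from_quat(s['tool_rot'])
    d=r.inv().apply(np.array([x,y,z])-s['tcp_pos'])/.03
    yd=r.apply([0,1,0]); cur=np.degrees(np.arctan2(-yd[0],yd[1]))
    t=0 if yaw is None else -((yaw-cur+90)%180-90)/8
    print('shift',np.round(d,2),'turn',round(t,2),'yaw now mod180',round((cur+90)%180-90,1),'q6',s['q'][5].round(2),'tcp',s['tcp_pos'].round(4),'F',s['force'].round(1),'gap',round(s['finger_gap'],3),round(s['gripper_force'],1),'t',round(s['t'],1))
E
python3 -c "
from h import *
go(.46,.2,.27,-4); go(.6246,-.3199,.27,-8.9)"
```

```text
shift [-12.8  -10.06  -1.3 ] turn -1.57 yaw now mod180 -16.5 q6 -0.18 tcp [0.1777 0.5985 0.2304] F [0.2 0.5 0.5] gap 1.002 0.0 t 0.1
shift [-23.   -25.11  -1.28] turn -0.96 yaw now mod180 -16.5 q6 -0.18 tcp [0.1777 0.5985 0.2304] F [0.2 0.5 0.5] gap 1.002 0.0 t 0.1
```

Call:
drive_tool(motion=[[[85,-12.8,-10.1,-1.3,-1],[85,-12.8,-10.1,-1.3,-1],[85,-12.8,-10.1,-1.3,-1],[85,-12.8,-10.1,-1.3,-1],[85,-12.8,-10.1,-1.3,-1],[85,-12.8,-10.1,-1.3,-1],[85,-12.8,-10.1,-1.3,-1],[85,-12.8,-10.1,-1.3,-1],[85,-12.8,-10.1,-1.3,-1],[85,-12.8,-10.1,-1.3,-1]]])

```text
t: 1.1
tcp_pos: [0.4609, 0.1969, 0.2704]
tool_rot: [0.075, 0.997, -0.0, 0.0]
force: [0.1, -0.5, 0.2]
finger_gap: 0.996
gripper_force: 0.0
```

```bash
python3 -c "
from h import *
go(.6246,-.3199,.20,-8.9)"
```

```text
shift [ -7.98 -16.21   2.35] turn 0.03 yaw now mod180 -8.6 q6 -1.24 tcp [0.4609 0.1969 0.2704] F [ 0.1 -0.5  0.2] gap 0.996 0.0 t 1.1
```

Call:
drive_tool(motion=[[[85,-8,-16.2,2.3,0],[85,-8,-16.2,2.3,0],[85,-8,-16.2,2.3,0],[85,-8,-16.2,2.3,0],[85,-8,-16.2,2.3,0],[85,-8,-16.2,2.3,0],[85,-8,-16.2,2.3,0],[85,-8,-16.2,2.3,0],[85,-8,-16.2,2.3,0],[85,-8,-16.2,2.3,0]]])

```text
t: 2.1
tcp_pos: [0.6108, -0.275, 0.2063]
tool_rot: [0.075, 0.997, 0.0, -0.0]
force: [-0.0, 0.5, 0.5]
finger_gap: 0.999
gripper_force: 0.0
```

```bash
python3 -c "
from h import *
go(.6246,-.3199,.06,-8.9)"
```

```text
shift [-0.68 -1.41  4.88] turn 0.04 yaw now mod180 -8.6 q6 -2.01 tcp [ 0.6108 -0.275   0.2063] F [-0.   0.5  0.5] gap 0.999 0.0 t 2.1
```

Call:
drive_tool(motion=[[[85,-0.7,-1.4,0.5,0],[85,-0.7,-1.4,2,0],[85,-0.7,-1.4,3.3,0],[85,-0.7,-1.4,4.5,0],[85,-0.7,-1.4,4.5,0]]])

```text
t: 2.6
tcp_pos: [0.6209, -0.315, 0.0653]
tool_rot: [0.075, 0.997, 0.004, -0.006]
force: [-0.4, 0.4, -1.3]
finger_gap: 1.0
gripper_force: 0.0
```

Run:
```python
from h import *
a=manip.snapshot('top');b=manip.snapshot('scene')
crop(a,340,110,440,210,4,'pics/c1.png');crop(b,340,180,460,300,4,'pics/c2.png')
x=cv2.imread('pics/c1.png');y=cv2.imread('pics/c2.png')
cv2.imwrite('pics/c.png',cv2.resize(np.hstack([cv2.resize(x,(400,400)),cv2.resize(y,(400,400))]),None,fx=1,fy=1))
go(.6246,-.3199,.006,-8.9)
```

```text
shift [ 0.   -0.08  2.19] turn 0.04 yaw now mod180 -8.5 q6 -2.05 tcp [ 0.6251 -0.3175  0.0716] F [-0.5 -0.7  0.6] gap 0.999 0.0 t 2.7
```

View pics/c.png

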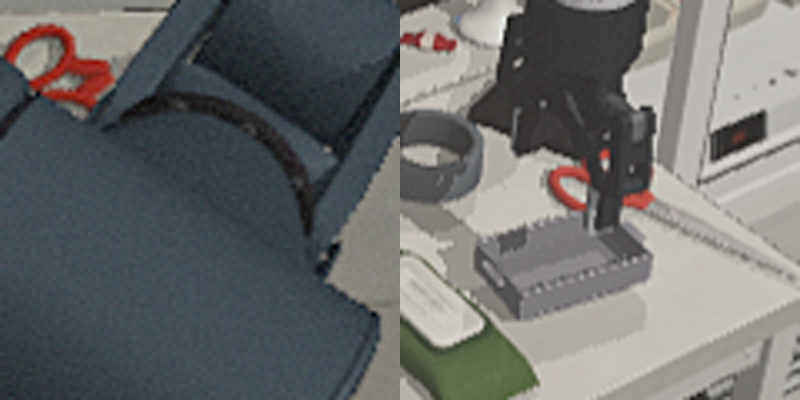

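Run:
```python
from h import *
s=manip.sense();r=R.from_quat(s['tool_rot'])
P=s['tcp_pos']+r.apply([[0,.0425,-.013],[0,-.0425,-.013],[0,0,0],[0,.0425,-.032],[0,-.0425,-.032]])
print(P.round(3),(w2px('scene',P)-[340,180])/120*400+[400,0])
```

```text
[[ 0.631 -0.276  0.085]
 [ 0.619 -0.36   0.085]
 [ 0.625 -0.318  0.072]
 [ 0.631 -0.276  0.104]
 [ 0.619 -0.36   0.104]] [[531.98552962 150.97385739]
 [600.55673997 221.97889488]
 [563.32149069 200.81339945]
 [534.60168146 128.55201127]
 [603.98393546 198.9761757 ]]
```

Call:
drive_tool(motion=[[[85,0,0,0.6,0],[85,0,0,1.2,0],[85,0,0,1.8,0],[85,0,0,2.15,0],[85,0,0,2.15,0],[40,0,0,2.15,0],[40,0,0,2.15,0],[40,0,0,2.15,0],[40,0,0,2.15,0],[40,0,0,2.15,0]]], squeeze=40)

```text
t: 3.7
tcp_pos: [0.6261, -0.3183, 0.0087]
tool_rot: [0.075, 0.997, -0.001, 0.001]
force: [-0.3, -1.0, 2.9]
finger_gap: 0.713
gripper_force: 46.9
```

Call:
drive_tool(motion=[[[40,0,0,0,0],[40,0,0,0,0],[40,0,0,0,0],[40,0,0,-1,0],[40,0,0,-2,0],[40,0,0,-3,0],[40,0,0,-4,0],[40,0,0,-4,0]]])

```text
t: 4.5
tcp_pos: [0.6276, -0.3191, 0.1318]
tool_rot: [0.074, 0.997, -0.002, 0.003]
force: [0.6, -1.5, -1.7]
finger_gap: 0.718
gripper_force: 46.6
```

Run:
```python
from h import *
b=manip.snapshot('scene')
crop(b,300,100,500,300,3,'pics/d.png')
go(.46,.215,.27,-4)
```

```text
shift [ 8.1  16.75 -4.74] turn -0.57 yaw now mod180 -8.5 q6 -2.05 tcp [ 0.6262 -0.3182  0.1292] F [-0.8  0.2 -1.2] gap 0.712 46.6 t 4.5
```

View pics/d.png

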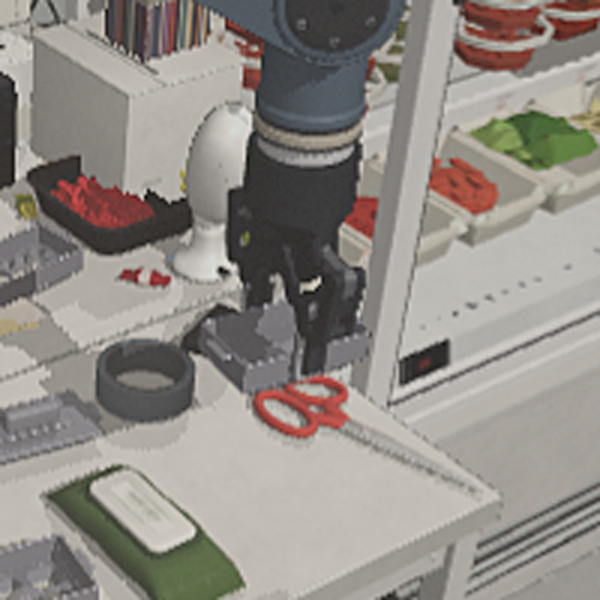

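Call:
drive_tool(motion=[[[40,1.2,2.4,-1.6,0],[40,2,4,-3.2,0],[40,3,6,-4.5,0],[40,3.7,7.6,-4.5,0],[40,4.4,9.1,-4.5,-0.1],[40,5.1,10.6,-4.5,-0.2],[40,5.8,12.1,-4.5,-0.3],[40,6.6,13.6,-4.5,-0.4],[40,7.4,15.2,-4.5,-0.5],[40,8.1,16.7,-4.5,-0.5]]])

```text
t: 5.55
tcp_pos: [0.4835, 0.1309, 0.2585]
tool_rot: [0.04, 0.999, -0.0, -0.002]
force: [1.3, 1.1, -1.3]
finger_gap: 0.714
gripper_force: 46.5
```

Call:
drive_tool(motion=[[[40,0,0,0,0],[40,0,0,0,0]]])

```text
t: 5.75
tcp_pos: [0.4842, 0.1303, 0.2588]
tool_rot: [0.038, 0.999, -0.0, -0.002]
force: [0.1, 0.6, -1.3]
finger_gap: 0.718
gripper_force: 46.4
```

Run:
```python
from h import *
go(.4625,.2165,.08,-4)
```

```text
shift [0.91 2.82 5.96] turn -0.04 yaw now mod180 -4.3 q6 -1.45 tcp [0.4842 0.1303 0.2588] F [ 0.1  0.6 -1.3] gap 0.718 46.4 t 5.8
```

Call:
drive_tool(motion=[[[40,0.5,1.4,0,0],[40,0.9,2.8,0,0],[40,0.9,2.8,1,0],[40,0.9,2.8,2.2,0],[40,0.9,2.8,3.5,0],[40,0.9,2.8,4.7,0],[40,0.9,2.8,5.9,0],[40,0.9,2.8,5.9,0],[40,0.9,2.8,5.9,0]]])

```text
t: 6.65
tcp_pos: [0.4658, 0.2138, 0.0827]
tool_rot: [0.041, 0.999, -0.0, -0.001]
force: [0.8, 0.1, -0.5]
finger_gap: 0.716
gripper_force: 46.3
```

Run:
```python
from h import *
b=manip.snapshot('scene');a=manip.snapshot('top')
crop(b,150,120,270,240,5,'pics/e.png')
x=cv2.imread('pics/e.png')[:, :400];y=cv2.resize(a[180:300,110:190,::-1],(400,600),interpolation=2)
cv2.imwrite('pics/e.png',np.hstack([x,y]))
go(.4625,.2165,.023,-4)
```

```text
shift [0.17 0.05 2.06] turn -0.08 yaw now mod180 -4.6 q6 -1.28 tcp [0.4673 0.2147 0.0848] F [ 0.8  0.3 -1.2] gap 0.719 46.4 t 6.8
```

View pics/e.png

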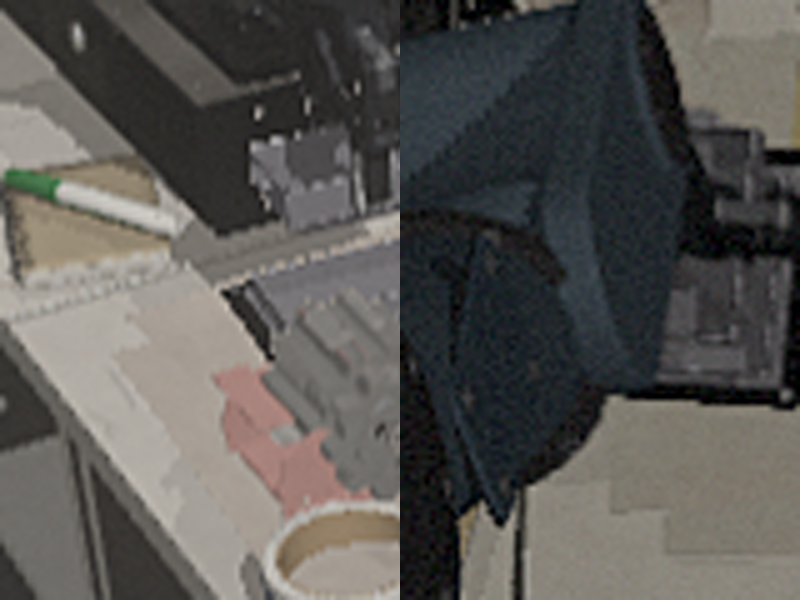

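The crop was off: the tray is only partly visible above the stand at (300,180), so nothing new. I'll descend with the force as a check.

Call:
drive_tool(motion=[[[40,0.1,0.05,0.3,0],[40,0.1,0.05,0.7,0],[40,0.1,0.05,1.1,0],[40,0.1,0.05,1.4,0],[40,0.1,0.05,1.7,0],[40,0.1,0.05,1.9,0],[40,0.1,0.05,1.9,0],[40,0.1,0.05,1.9,0]]])

```text
t: 7.55
tcp_pos: [0.4619, 0.2167, 0.0261]
tool_rot: [0.04, 0.999, -0.0, -0.001]
force: [-2.5, -0.3, -1.3]
finger_gap: 0.715
gripper_force: 46.6
```

Run:
```python
from h import *
go(.4625,.2165,.023,-4)
```

```text
shift [-0.02 -0.    0.1 ] turn -0.07 yaw now mod180 -4.5 q6 -1.27 tcp [0.4619 0.2167 0.0261] F [-2.5 -0.3 -1.3] gap 0.715 46.6 t 7.5
```

Call:
drive_tool(motion=[[[40,0,0,0.1,0],[40,0,0,0.2,0],[40,0,0,0.2,0],[40,0,0,0.2,0]]])

```text
t: 7.95
tcp_pos: [0.4619, 0.2167, 0.0249]
tool_rot: [0.04, 0.999, -0.0, 0.0]
force: [-9.5, -2.6, 37.0]
finger_gap: 0.718
gripper_force: 51.3
```

Call:
drive_tool(motion=[[[40,0,0,-0.15,0],[85,0,0,-0.15,0],[85,0,0,-0.15,0],[85,0,0,-0.15,0],[85,0,0,-0.15,0],[85,0,0,-1,0],[85,0,0,-2.5,0],[85,0,0,-4,0],[85,0,0,-5.5,0],[85,0,0,-7,0]]])

```text
t: 8.95
tcp_pos: [0.4624, 0.2167, 0.2319]
tool_rot: [0.04, 0.999, -0.0, -0.0]
force: [1.2, -0.1, -0.1]
finger_gap: 0.995
gripper_force: 0.0
```

Run:
```python
from h import *
go(.631,.0287,.25,7)
```

```text
shift [-6.1  -5.8  -0.61] turn -1.44 yaw now mod180 -4.6 q6 -1.27 tcp [0.4624 0.2167 0.2319] F [ 1.2 -0.1 -0.1] gap 0.995 0.0 t 8.9
```

Call:
drive_tool(motion=[[[85,-6.1,-5.8,-0.6,-1.45],[85,-6.1,-5.8,-0.6,-1.45],[85,-6.1,-5.8,-0.6,-1.45],[85,-6.1,-5.8,-0.6,-1.45],[85,-6.1,-5.8,-0.6,-1.45],[85,-6.1,-5.8,-0.6,-1.45],[85,-6.1,-5.8,-0.6,-1.45],[85,-6.1,-5.8,-0.6,-1.45],[85,-6.1,-5.8,-0.6,-1.45],[85,-6.1,-5.8,-0.6,-1.45]]])

```text
t: 9.95
tcp_pos: [0.6304, 0.0303, 0.2485]
tool_rot: [-0.062, 0.998, 0.0, -0.0]
force: [0.2, 0.3, -0.1]
finger_gap: 0.993
gripper_force: 0.0
```

Run:
```python
from h import *
a=manip.snapshot('top');b=manip.snapshot('scene')
x=cv2.resize(a[185:285,130:230,::-1],(400,400),interpolation=2);y=cv2.resize(b[150:250,180:280,::-1],(400,400),interpolation=2)
cv2.imwrite('pics/f.png',np.hstack([x,y]))
go(.631,.0287,.07,7)
```

```text
shift [-0.   -0.04  5.96] turn 0.02 yaw now mod180 7.1 q6 -1.82 tcp [0.6308 0.03   0.2488] F [-0.4 -1.  -0.6] gap 0.997 0.0 t 10.1
```

View pics/f.png

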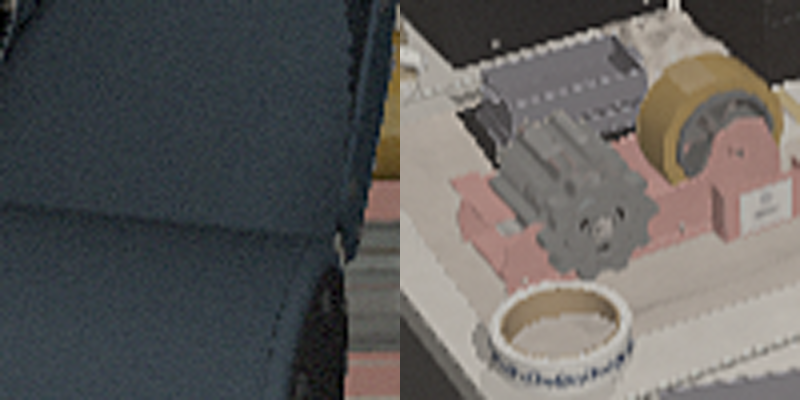

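The tray sits level in the stand (corners around (485,75) to (645,65) in the right half). On to the fine sieve.

Call:
drive_tool(motion=[[[85,0,0,1.5,0],[85,0,0,3,0],[85,0,0,4.5,0],[85,0,0,6,0],[85,0,0,6.6,0],[85,0,0,7.2,0],[85,0,0,7.7,0],[85,0,0,8.05,0],[85,0,0,8.05,0],[85,0,0,8.05,0]]])

```text
t: 11.05
tcp_pos: [0.6319, 0.0289, 0.0075]
tool_rot: [-0.062, 0.998, -0.0, 0.0]
force: [0.7, -0.6, -0.2]
finger_gap: 0.994
gripper_force: 0.0
```

Call:
drive_tool(motion=[[[40,0,0,0,0],[40,0,0,0,0],[40,0,0,0,0],[40,0,0,0,0],[40,0,0,0,0],[40,0,0,0,0]]])

```text
t: 11.65
tcp_pos: [0.6323, 0.0288, 0.0084]
tool_rot: [-0.061, 0.998, -0.0, 0.001]
force: [-0.0, 0.8, 6.1]
finger_gap: 0.716
gripper_force: 46.0
```

Call:
drive_tool(motion=[[[40,0,0,-0.5,0],[40,0,0,-1.5,0],[40,0,0,-3,0],[40,0,0,-4.5,0],[40,0,0,-6,0],[40,0,0,-7.5,0],[40,0,0,-8.5,0],[40,0,0,-8.5,0]]])

```text
t: 12.45
tcp_pos: [0.6341, 0.0285, 0.2683]
tool_rot: [-0.062, 0.998, -0.001, 0.006]
force: [0.4, -0.6, -2.1]
finger_gap: 0.719
gripper_force: 45.3
```

Run:
```python
from h import *
go(.462,.2167,.26,-4)
```

```text
shift [4.92 6.93 0.2 ] turn 1.38 yaw now mod180 7.1 q6 -1.82 tcp [0.6341 0.0285 0.2683] F [ 0.4 -0.6 -2.1] gap 0.719 45.3 t 12.4
```

Call:
drive_tool(motion=[[[40,0.7,1,0.2,0.2],[40,1.4,2,0.2,0.4],[40,2.1,3,0.2,0.6],[40,2.8,4,0.2,0.8],[40,3.5,5,0.2,1],[40,4.2,6,0.2,1.2],[40,4.9,6.9,0.2,1.4],[40,4.9,6.9,0.2,1.4],[40,4.9,6.9,0.2,1.4]]])

```text
t: 13.35
tcp_pos: [0.4587, 0.2164, 0.255]
tool_rot: [0.035, 0.999, -0.001, -0.001]
force: [0.6, -0.3, -1.6]
finger_gap: 0.716
gripper_force: 45.2
```

Run:
```python
from h import *
go(.4625,.2165,.06,-4.3)
```

```text
shift [-0.14  0.02  6.5 ] turn 0.03 yaw now mod180 -4.0 q6 -1.28 tcp [0.4587 0.2164 0.255 ] F [ 0.6 -0.3 -1.6] gap 0.716 45.2 t 13.3
```

Call:
drive_tool(motion=[[[40,-0.1,0,1,0],[40,-0.1,0,2,0],[40,-0.1,0,3.2,0],[40,-0.1,0,4.4,0],[40,-0.1,0,5.2,0],[40,-0.1,0,5.6,0],[40,-0.1,0,6,0],[40,-0.1,0,6.3,0],[40,-0.1,0,6.3,0],[40,-0.1,0,6.3,0]]])

```text
t: 14.35
tcp_pos: [0.4637, 0.2161, 0.0676]
tool_rot: [0.036, 0.999, 0.0, 0.001]
force: [0.2, -0.1, -2.3]
finger_gap: 0.714
gripper_force: 45.1
```

Run:
```python
from h import *
go(.4625,.2165,.048,-4.3)
```

```text
shift [0.04 0.01 0.65] turn 0.02 yaw now mod180 -4.1 q6 -1.28 tcp [0.4637 0.2161 0.0676] F [ 0.2 -0.1 -2.3] gap 0.714 45.1 t 14.3
```

Call:
drive_tool(motion=[[[40,0,0,0.2,0],[40,0,0,0.4,0],[40,0,0,0.5,0],[40,0,0,0.6,0],[40,0,0,0.7,0],[40,0,0,0.7,0],[40,0,0,0.7,0]]])

```text
t: 15.05
tcp_pos: [0.4622, 0.216, 0.0483]
tool_rot: [0.036, 0.999, -0.0, -0.0]
force: [-6.4, -0.6, 20.9]
finger_gap: 0.72
gripper_force: 47.8
```

Call:
drive_tool(motion=[[[40,0,0,-0.05,0],[85,0,0,-0.05,0],[85,0,0,-0.05,0],[85,0,0,-0.05,0],[85,0,0,-0.05,0],[85,0,0,-1,0],[85,0,0,-2.5,0],[85,0,0,-4,0],[85,0,0,-5.5,0],[85,0,0,-6.5,0]]])

```text
t: 16.05
tcp_pos: [0.464, 0.2162, 0.2441]
tool_rot: [0.036, 0.999, 0.001, 0.002]
force: [0.3, -0.1, 0.2]
finger_gap: 0.993
gripper_force: 0.0
```

Run:
```python
from h import *
go(.3991,-.1671,.25,-17.1)
```

```text
shift [  1.24 -12.9   -0.22] turn 1.62 yaw now mod180 -4.1 q6 -1.28 tcp [0.464  0.2162 0.2441] F [ 0.3 -0.1  0.2] gap 0.993 0.0 t 16.1
```

Call:
drive_tool(motion=[[[85,1.2,-12.9,-0.2,1.6],[85,1.2,-12.9,-0.2,1.6],[85,1.2,-12.9,-0.2,1.6],[85,1.2,-12.9,-0.2,1.6],[85,1.2,-12.9,-0.2,1.6],[85,1.2,-12.9,-0.2,1.6],[85,1.2,-12.9,-0.2,1.6],[85,1.2,-12.9,-0.2,1.6],[85,1.2,-12.9,-0.2,1.6],[85,1.2,-12.9,-0.2,1.6]]])

```text
t: 17.05
tcp_pos: [0.3988, -0.1679, 0.2467]
tool_rot: [0.149, 0.989, 0.0, -0.0]
force: [-0.3, 1.1, 0.2]
finger_gap: 0.992
gripper_force: 0.0
```

Run:
```python
from h import *
b=manip.snapshot('scene')
cv2.imwrite('pics/g.png',cv2.resize(b[150:320,180:400,::-1],(770,595),interpolation=2))
go(.3991,-.1671,.007,-17.1)
```

```text
shift [-0.03 -0.01  7.99] turn 0.01 yaw now mod180 -17.0 q6 -1.93 tcp [ 0.3987 -0.1668  0.2467] F [-0.1  0.6  0.3] gap 0.997 0.0 t 17.1
```

View pics/g.png

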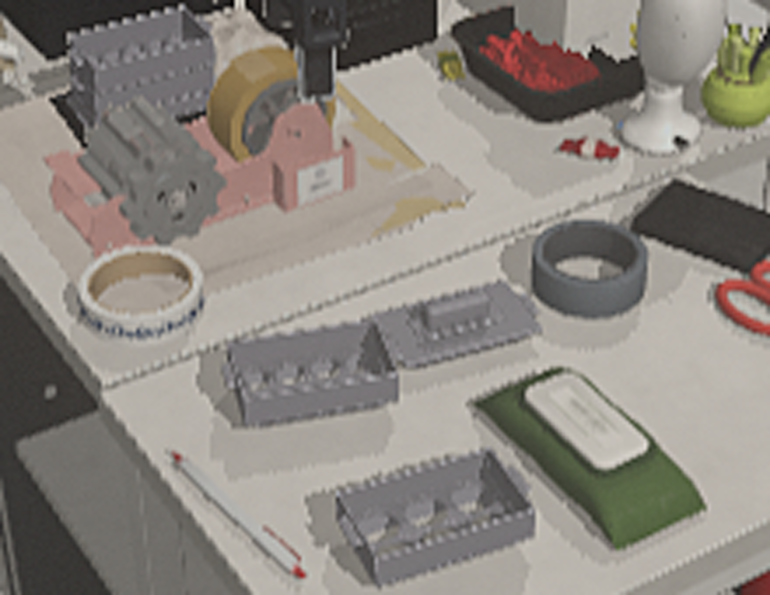

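The fine sieve sits level on the tray at (140,60). The medium sieve (315,375), lid (455,320) and coarse sieve (440,510) are unchanged.

Call:
drive_tool(motion=[[[85,0,0,1.5,0],[85,0,0,3,0],[85,0,0,4.5,0],[85,0,0,6,0],[85,0,0,6.6,0],[85,0,0,7.2,0],[85,0,0,7.7,0],[85,0,0,8,0],[85,0,0,8,0],[85,0,0,8,0]]])

```text
t: 18.1
tcp_pos: [0.3995, -0.1667, 0.0073]
tool_rot: [0.147, 0.989, -0.0, 0.0]
force: [-0.6, 0.3, 0.5]
finger_gap: 0.993
gripper_force: 0.0
```

Call:
drive_tool(motion=[[[40,0,0,0,0],[40,0,0,0,0],[40,0,0,0,0],[40,0,0,0,0],[40,0,0,0,0],[40,0,0,0,0]]])

```text
t: 18.7
tcp_pos: [0.3997, -0.1676, 0.008]
tool_rot: [0.148, 0.989, -0.0, 0.001]
force: [1.0, 2.1, 6.5]
finger_gap: 0.72
gripper_force: 43.5
```

Call:
drive_tool(motion=[[[40,0,0,-0.5,0],[40,0,0,-1.5,0],[40,0,0,-3,0],[40,0,0,-4.5,0],[40,0,0,-6,0],[40,0,0,-7.5,0],[40,0,0,-8.5,0],[40,0,0,-8.5,0],[40,0,0,-8.5,0]]])

```text
t: 19.6
tcp_pos: [0.3987, -0.1671, 0.2623]
tool_rot: [0.147, 0.989, -0.0, 0.0]
force: [0.0, -0.6, -1.9]
finger_gap: 0.717
gripper_force: 44.8
```

Run:
```python
from h import *
go(.462,.2165,.26,-4.3)
```

```text
shift [ 1.71 12.85  0.07] turn -1.58 yaw now mod180 -17.0 q6 -1.93 tcp [ 0.3987 -0.1671  0.2623] F [ 0.  -0.6 -1.9] gap 0.717 44.8 t 19.6
```

Call:
drive_tool(motion=[[[40,0.1,1.1,0,-0.1],[40,0.3,2.5,0,-0.3],[40,0.5,3.9,0,-0.5],[40,0.7,5.4,0,-0.7],[40,0.9,6.9,0,-0.9],[40,1.1,8.4,0,-1.1],[40,1.3,9.9,0,-1.3],[40,1.5,11.4,0,-1.5],[40,1.7,12.5,0,-1.6],[40,1.7,12.9,0,-1.6]]])

```text
t: 20.6
tcp_pos: [0.4615, 0.2202, 0.2594]
tool_rot: [0.034, 0.999, -0.0, -0.003]
force: [-0.8, -0.1, -1.3]
finger_gap: 0.715
gripper_force: 44.8
```

Call:
drive_tool(motion=[[[40,0,0,0,0],[40,0,0,0,0],[40,0,0,0,0]]])

```text
t: 20.9
tcp_pos: [0.4627, 0.2161, 0.2613]
tool_rot: [0.037, 0.999, -0.001, -0.001]
force: [-0.1, 0.1, -1.2]
finger_gap: 0.716
gripper_force: 44.8
```

Run:
```python
from h import *
go(.4625,.2165,.085,-4.3)
```

```text
shift [-0.    0.02  5.88] turn 0.01 yaw now mod180 -4.3 q6 -1.28 tcp [0.4627 0.2161 0.2613] F [-0.1  0.1 -1.2] gap 0.716 44.8 t 20.9
```

Call:
drive_tool(motion=[[[40,0,0,1.2,0],[40,0,0,2.5,0],[40,0,0,3.8,0],[40,0,0,4.8,0],[40,0,0,5.4,0],[40,0,0,5.7,0],[40,0,0,5.9,0],[40,0,0,5.9,0],[40,0,0,5.9,0]]])

```text
t: 21.8
tcp_pos: [0.464, 0.2176, 0.0859]
tool_rot: [0.036, 0.999, 0.0, 0.001]
force: [-0.0, -0.2, -1.7]
finger_gap: 0.717
gripper_force: 44.8
```

Run:
```python
from h import *
go(.4625,.2165,.071,-4.3)
```

```text
shift [ 0.05 -0.04  0.5 ] turn 0.02 yaw now mod180 -4.2 q6 -1.28 tcp [0.464  0.2176 0.0859] F [-0.  -0.2 -1.7] gap 0.717 44.8 t 21.8
```

Call:
drive_tool(motion=[[[40,0,0,0.2,0],[40,0,0,0.35,0],[40,0,0,0.45,0],[40,0,0,0.5,0],[40,0,0,0.5,0],[40,0,0,0.5,0]]])

```text
t: 22.4
tcp_pos: [0.4633, 0.2176, 0.072]
tool_rot: [0.036, 0.999, -0.0, 0.001]
force: [-3.6, -1.4, 15.4]
finger_gap: 0.718
gripper_force: 46.8
```

Call:
drive_tool(motion=[[[40,0,0,0,0],[85,0,0,0,0],[85,0,0,0,0],[85,0,0,0,0],[85,0,0,0,0],[85,0,0,-1,0],[85,0,0,-2.5,0],[85,0,0,-4,0],[85,0,0,-5.5,0],[85,0,0,-6,0]]])

```text
t: 23.4
tcp_pos: [0.4656, 0.2183, 0.2546]
tool_rot: [0.036, 0.999, 0.001, 0.004]
force: [0.3, 0.2, 0.8]
finger_gap: 0.999
gripper_force: 0.0
```

Run:
```python
from h import *
go(.3936,-.3224,.20,-8.5)
```

```text
shift [  1.11 -18.15   1.76] turn 0.55 yaw now mod180 -4.1 q6 -1.28 tcp [0.4656 0.2183 0.2546] F [0.3 0.2 0.8] gap 0.999 0.0 t 23.4
```

Call:
drive_tool(motion=[[[85,1.1,-18.1,1.7,0.5],[85,1.1,-18.1,1.7,0.5],[85,1.1,-18.1,1.7,0.5],[85,1.1,-18.1,1.7,0.5],[85,1.1,-18.1,1.7,0.5],[85,1.1,-18.1,1.7,0.5],[85,1.1,-18.1,1.7,0.5],[85,1.1,-18.1,1.7,0.5],[85,1.1,-18.1,1.7,0.5],[85,1.1,-18.1,1.7,0.5]]])

```text
t: 24.4
tcp_pos: [0.3964, -0.2777, 0.203]
tool_rot: [0.071, 0.997, 0.0, -0.0]
force: [0.4, 0.3, 0.3]
finger_gap: 0.996
gripper_force: 0.0
```

Call:
drive_tool(motion=[[[85,0,0,0,0]]])

```text
t: 24.5
tcp_pos: [0.3973, -0.2827, 0.203]
tool_rot: [0.074, 0.997, -0.002, 0.001]
force: [0.2, -0.0, 0.6]
finger_gap: 0.995
gripper_force: 0.0
```

Run:
```python
from h import *
go(.3936,-.3224,.1,-8.5)
```

```text
shift [-0.07 -1.31  3.44] turn -0.0 yaw now mod180 -8.5 q6 -2.27 tcp [ 0.3973 -0.2827  0.203 ] F [ 0.2 -0.   0.6] gap 0.995 0.0 t 24.5
```

Call:
drive_tool(motion=[[[85,-0.05,-0.7,0,0],[85,-0.05,-1.3,0,0],[85,-0.05,-1.3,1.3,0],[85,-0.05,-1.3,2.6,0],[85,-0.05,-1.3,3.5,0],[85,-0.05,-1.3,3.5,0],[85,-0.05,-1.3,3.5,0]]])

```text
t: 25.2
tcp_pos: [0.3933, -0.3144, 0.0984]
tool_rot: [0.071, 0.997, 0.0, -0.0]
force: [0.6, -0.5, 0.4]
finger_gap: 0.993
gripper_force: 0.0
```

Run:
```python
from h import *
go(.3936,-.3224,.007,-8.5)
```

```text
shift [-0.05 -0.26  3.05] turn 0.05 yaw now mod180 -8.1 q6 -2.33 tcp [ 0.3933 -0.3144  0.0984] F [ 0.6 -0.5  0.4] gap 0.993 0.0 t 25.2
```

Call:
drive_tool(motion=[[[85,0,-0.25,0.8,0],[85,0,-0.25,1.6,0],[85,0,-0.25,2.2,0],[85,0,-0.25,2.7,0],[85,0,-0.25,3.05,0],[85,0,-0.25,3.05,0],[85,0,-0.25,3.05,0]]])

```text
t: 25.9
tcp_pos: [0.3927, -0.3226, 0.0079]
tool_rot: [0.071, 0.997, -0.001, 0.001]
force: [-0.1, -0.4, -0.4]
finger_gap: 0.995
gripper_force: 0.0
```

Call:
drive_tool(motion=[[[40,0,0,0,0],[40,0,0,0,0],[40,0,0,0,0],[40,0,0,0,0],[40,0,0,0,0],[40,0,0,0,0]]])

```text
t: 26.5
tcp_pos: [0.3928, -0.3229, 0.0081]
tool_rot: [0.071, 0.997, -0.001, 0.001]
force: [-0.3, -0.8, 5.6]
finger_gap: 0.713
gripper_force: 44.0
```

Call:
drive_tool(motion=[[[40,0,0,-0.5,0],[40,0,0,-1.5,0],[40,0,0,-3,0],[40,0,0,-4.5,0],[40,0,0,-6,0],[40,0,0,-7.5,0],[40,0,0,-8.5,0],[40,0,0,-8.5,0],[40,0,0,-8.5,0]]])

```text
t: 27.4
tcp_pos: [0.3917, -0.3214, 0.262]
tool_rot: [0.071, 0.997, -0.0, 0.0]
force: [-0.3, 0.1, -2.5]
finger_gap: 0.714
gripper_force: 45.0
```

Run:
```python
from h import *
go(.463,.217,.26,-4.3)
```

```text
shift [ 0.19 18.1   0.07] turn -0.48 yaw now mod180 -8.1 q6 -2.34 tcp [ 0.3917 -0.3214  0.262 ] F [-0.3  0.1 -2.5] gap 0.714 45.0 t 27.4
```

Call:
drive_tool(motion=[[[40,0,1.3,0,0],[40,0,2.9,0,0],[40,0,4.5,0,0],[40,0,6.1,0,-0.1],[40,0.1,7.7,0,-0.1],[40,0.1,9.3,0,-0.2],[40,0.1,10.9,0,-0.3],[40,0.2,12.5,0,-0.4],[40,0.2,13.8,0,-0.5],[40,0.2,14.5,0,-0.5]]])

```text
t: 28.4
tcp_pos: [0.4457, 0.1124, 0.2595]
tool_rot: [0.035, 0.999, 0.0, -0.003]
force: [-0.0, -0.7, -2.0]
finger_gap: 0.716
gripper_force: 45.0
```

Call:
drive_tool(motion=[[[40,0,1,0,0],[40,0,2.2,0,0],[40,0,3.2,0,0],[40,0,3.6,0,0],[40,0,3.6,0,0],[40,0,3.6,0,0]]])

```text
t: 29.0
tcp_pos: [0.4546, 0.2163, 0.2606]
tool_rot: [0.036, 0.999, -0.001, -0.002]
force: [0.1, -0.7, -2.2]
finger_gap: 0.718
gripper_force: 45.0
```

Run:
```python
from h import *
go(.462,.2168,.11,-4.3)
```

```text
shift [-0.26  0.04  5.02] turn 0.02 yaw now mod180 -4.1 q6 -1.28 tcp [0.4546 0.2163 0.2606] F [ 0.1 -0.7 -2.2] gap 0.718 45.0 t 29.0
```

Call:
drive_tool(motion=[[[40,-0.25,0,0,0],[40,-0.25,0,1.2,0],[40,-0.25,0,2.5,0],[40,-0.25,0,3.7,0],[40,-0.25,0,4.5,0],[40,-0.25,0,4.9,0],[40,-0.25,0,5,0],[40,-0.25,0,5,0],[40,-0.25,0,5,0]]])

```text
t: 29.9
tcp_pos: [0.4643, 0.2167, 0.1131]
tool_rot: [0.036, 0.999, 0.0, 0.001]
force: [0.6, 0.6, -1.9]
finger_gap: 0.716
gripper_force: 44.9
```

Run:
```python
from h import *
go(.462,.2168,.095,-4.3)
```

```text
shift [ 0.08 -0.    0.6 ] turn 0.02 yaw now mod180 -4.2 q6 -1.28 tcp [0.4643 0.2167 0.1131] F [ 0.6  0.6 -1.9] gap 0.716 44.9 t 29.9
```

Call:
drive_tool(motion=[[[40,0.05,0,0.2,0],[40,0.05,0,0.4,0],[40,0.05,0,0.5,0],[40,0.05,0,0.6,0],[40,0.05,0,0.6,0],[40,0.05,0,0.6,0]]])

```text
t: 30.5
tcp_pos: [0.4613, 0.2168, 0.096]
tool_rot: [0.036, 0.999, -0.0, 0.0]
force: [-4.1, -1.1, 15.6]
finger_gap: 0.715
gripper_force: 47.3
```

Seated at the expected height (0.096). I'll release and go to the lid.

Call:
drive_tool(motion=[[[40,0,0,0,0],[85,0,0,0,0],[85,0,0,0,0],[85,0,0,0,0],[85,0,0,0,0],[85,0,0,-1,0],[85,0,0,-2.5,0],[85,0,0,-4,0],[85,0,0,-5.5,0],[85,0,0,-5.5,0]]])

```text
t: 31.5
tcp_pos: [0.4656, 0.2178, 0.2649]
tool_rot: [0.036, 0.999, 0.002, 0.007]
force: [0.2, -0.0, 0.6]
finger_gap: 0.997
gripper_force: 0.0
```

Run:
```python
from h import *
go(.5138,-.1653,.20,-8.9)
```

```text
shift [ -2.49 -12.63   2.14] turn 0.6 yaw now mod180 -4.1 q6 -1.28 tcp [0.4656 0.2178 0.2649] F [ 0.2 -0.   0.6] gap 0.997 0.0 t 31.5
```

Call:
drive_tool(motion=[[[85,-2.5,-12.6,0.3,0.6],[85,-2.5,-12.6,0.6,0.6],[85,-2.5,-12.6,1,0.6],[60,-2.5,-12.6,1.3,0.6],[45,-2.5,-12.6,1.6,0.6],[45,-2.5,-12.6,1.9,0.6],[45,-2.5,-12.6,2,0.6],[45,-2.5,-12.6,2,0.6],[45,-2.5,-12.6,2,0.6],[45,-2.5,-12.6,2,0.6]]])

```text
t: 32.5
tcp_pos: [0.5081, -0.1661, 0.1973]
tool_rot: [0.079, 0.997, 0.001, -0.001]
force: [-0.4, 0.6, 0.4]
finger_gap: 0.524
gripper_force: 0.0
```

Run:
```python
from h import *
b=manip.snapshot('scene')
cv2.imwrite('pics/i.png',cv2.resize(b[130:300,180:400,::-1],(770,595),interpolation=2))
go(.5138,-.1653,.019,-8.9)
```

```text
shift [-0.2   0.01  5.96] turn -0.01 yaw now mod180 -9.0 q6 -1.94 tcp [ 0.5081 -0.1651  0.1978] F [-0.2  1.3 -0.5] gap 0.529 0.0 t 32.5
```

View pics/i.png

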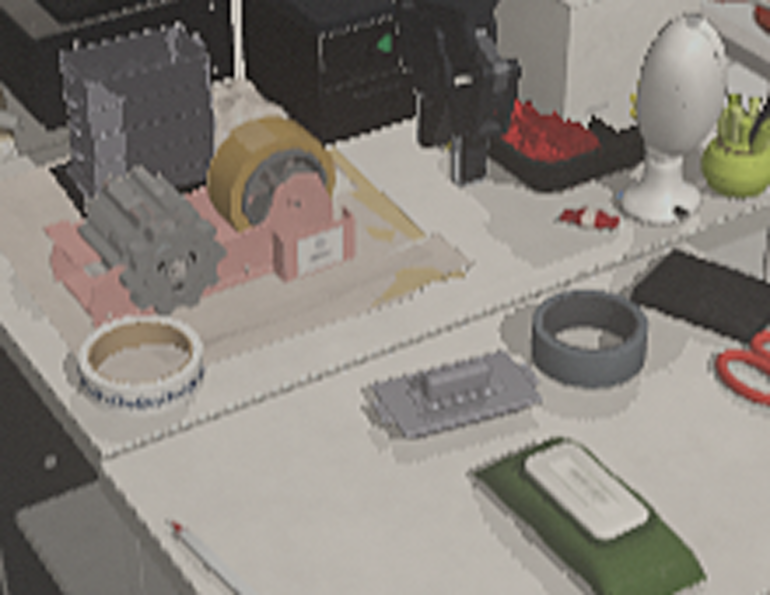

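The stack of four stands level at (140,110). The lid is unmoved, with its bar top at about (455,372). I'll cross-check the bar position from this picture.

Run:
```python
from h import *
print(px2w('scene',[[455/3.5+180,374/3.5+130]],.033))
go(.5138,-.1653,.019,-8.9)
```

```text
[[ 0.51046248 -0.17121538  0.033     ]]
shift [-0.2   0.01  5.96] turn -0.01 yaw now mod180 -9.0 q6 -1.94 tcp [ 0.5081 -0.1651  0.1978] F [-0.2  1.3 -0.5] gap 0.529 0.0 t 32.5
```

Call:
drive_tool(motion=[[[45,-0.1,0,1.2,0],[45,-0.1,0,2.5,0],[45,-0.1,0,3.7,0],[45,-0.1,0,4.3,0],[45,-0.1,0,4.3,0],[45,-0.1,0,4.3,0]]])

```text
t: 33.15
tcp_pos: [0.5122, -0.1649, 0.0703]
tool_rot: [0.077, 0.997, 0.0, -0.0]
force: [-0.1, 0.6, 0.0]
finger_gap: 0.533
gripper_force: 0.0
```

Run:
```python
from h import *
go(.5138,-.1653,.019,-8.9)
```

```text
shift [-0.06 -0.    1.71] turn 0.01 yaw now mod180 -8.8 q6 -1.94 tcp [ 0.5122 -0.1649  0.0703] F [-0.1  0.6  0. ] gap 0.533 0.0 t 33.1
```

Call:
drive_tool(motion=[[[45,0,-0.1,0.6,0],[45,0,-0.1,1.1,0],[45,0,-0.1,1.5,0],[45,0,-0.1,1.7,0],[45,0,-0.1,1.7,0],[45,0,-0.1,1.7,0],[45,0,-0.1,1.7,0]]])

```text
t: 33.85
tcp_pos: [0.512, -0.1693, 0.0196]
tool_rot: [0.078, 0.997, -0.0, 0.001]
force: [0.5, 0.5, 0.5]
finger_gap: 0.526
gripper_force: 0.0
```

Call:
drive_tool(motion=[[[5,0,0,0,0],[5,0,0,0,0],[5,0,0,0,0],[5,0,0,0,0],[5,0,0,0,0],[5,0,0,0,0],[5,0,0,0,0],[5,0,0,0,0]]])

```text
t: 34.65
tcp_pos: [0.5118, -0.1692, 0.0194]
tool_rot: [0.078, 0.997, -0.0, 0.0]
force: [-0.1, 0.7, 6.6]
finger_gap: 0.152
gripper_force: 41.0
```

Call:
drive_tool(motion=[[[5,0,0,-0.5,0],[5,0,0,-1.5,0],[5,0,0,-3,0],[5,0,0,-4.5,0],[5,0,0,-6,0],[5,0,0,-7.5,0],[5,0,0,-9,0],[5,0,0,-9,0],[5,0,0,-9,0]]])

```text
t: 35.55
tcp_pos: [0.5115, -0.1691, 0.2894]
tool_rot: [0.078, 0.997, -0.0, 0.001]
force: [-0.3, 0.8, -1.0]
finger_gap: 0.148
gripper_force: 40.2
```

Run:
```python
from h import *
b=manip.snapshot('scene')
cv2.imwrite('pics/j.png',cv2.resize(b[50:250,250:450,::-1],(600,600),interpolation=2))
go(.462,.2168,.29,-4.3)
```

```text
shift [ 3.6  12.44 -0.06] turn -0.58 yaw now mod180 -8.9 q6 -1.94 tcp [ 0.5105 -0.1686  0.2878] F [-1.  -0.2 -1.2] gap 0.149 40.2 t 35.6
```

View pics/j.png

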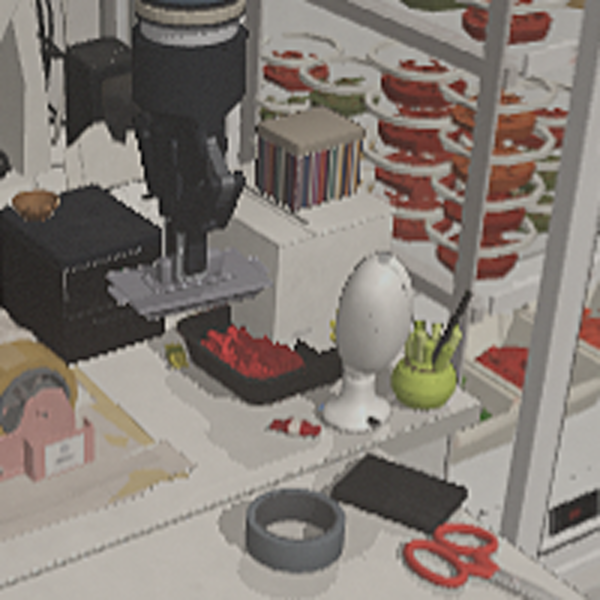

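The lid is held level and centred under the fingers at (188,280). I'll carry it to the stack.

Call:
drive_tool(motion=[[[5,0.3,1.1,0,0],[5,0.7,2.5,0,-0.1],[5,1.1,3.9,0,-0.2],[5,1.5,5.3,0,-0.3],[5,1.9,6.7,0,-0.3],[5,2.3,8.1,0,-0.4],[5,2.7,9.5,0,-0.5],[5,3.1,10.9,0,-0.6],[5,3.5,12,0,-0.6],[5,3.6,12.4,0,-0.6]]])

```text
t: 36.6
tcp_pos: [0.46, 0.2176, 0.2862]
tool_rot: [0.034, 0.999, -0.0, -0.003]
force: [-0.3, -0.3, -2.3]
finger_gap: 0.154
gripper_force: 40.2
```

Call:
drive_tool(motion=[[[5,0,0,0,0],[5,0,0,0,0],[5,0,0,0,0]]])

```text
t: 36.9
tcp_pos: [0.4629, 0.2137, 0.2882]
tool_rot: [0.037, 0.999, -0.001, -0.001]
force: [1.1, 0.5, -1.6]
finger_gap: 0.15
gripper_force: 40.2
```

Run:
```python
from h import *
go(.461,.2168,.148,-4.3)
```

```text
shift [0.06 0.1  4.67] turn 0.01 yaw now mod180 -4.3 q6 -1.28 tcp [0.4629 0.2137 0.2882] F [ 1.1  0.5 -1.6] gap 0.15 40.2 t 36.9
```

Call:
drive_tool(motion=[[[5,0.1,0.1,1.2,0],[5,0.1,0.1,2.5,0],[5,0.1,0.1,3.6,0],[5,0.1,0.1,4.3,0],[5,0.1,0.1,4.6,0],[5,0.1,0.1,4.7,0],[5,0.1,0.1,4.7,0],[5,0.1,0.1,4.7,0]]])

```text
t: 37.7
tcp_pos: [0.461, 0.2183, 0.149]
tool_rot: [0.036, 0.999, 0.0, 0.001]
force: [0.5, 0.3, -1.4]
finger_gap: 0.15
gripper_force: 40.2
```

Run:
```python
from h import *
go(.4615,.2168,.1305,-4.3)
```

```text
shift [-0.02 -0.05  0.62] turn 0.02 yaw now mod180 -4.2 q6 -1.28 tcp [0.461  0.2183 0.149 ] F [ 0.5  0.3 -1.4] gap 0.15 40.2 t 37.7
```

Call:
drive_tool(motion=[[[5,0,-0.05,0.2,0],[5,0,-0.05,0.4,0],[5,0,-0.05,0.5,0],[5,0,-0.05,0.6,0],[5,0,-0.05,0.6,0],[5,0,-0.05,0.6,0]]])

```text
t: 38.3
tcp_pos: [0.4596, 0.2169, 0.1313]
tool_rot: [0.036, 0.999, -0.0, 0.0]
force: [-2.8, -1.1, 10.8]
finger_gap: 0.151
gripper_force: 41.8
```

Seated at the expected 0.131. Next I'll release, retreat up and to the side, then check.

Call:
drive_tool(motion=[[[5,0,0,0,0],[45,0,0,0,0],[45,0,0,0,0],[45,0,0,0,0],[45,0,0,0,0],[45,0,0,-1,0],[45,0,0,-2.5,0],[45,0,0,-4,0],[45,0,0,-5,0],[45,0,0,-5,0]]])

```text
t: 39.3
tcp_pos: [0.4627, 0.2176, 0.2845]
tool_rot: [0.036, 0.999, 0.001, 0.005]
force: [0.5, -0.1, -0.2]
finger_gap: 0.531
gripper_force: 0.0
```

Call:
drive_tool(motion=[[[45,0,-1.5,0,0],[45,0,-3,0,0],[45,0,-4.5,0,0],[45,0,-6,0,0],[45,0,-7.5,0,0],[45,0,-9,0,0],[45,0,-10,0,0],[45,0,-10,0,0]]])

```text
t: 40.1
tcp_pos: [0.4378, -0.0856, 0.2788]
tool_rot: [0.039, 0.999, -0.0, -0.001]
force: [-0.2, 0.5, -0.2]
finger_gap: 0.529
gripper_force: 0.0
```

Run:
```python
from h import *
b=manip.snapshot('scene');a=manip.snapshot('top')
x=cv2.resize(b[100:220,160:280,::-1],(400,400),interpolation=2);y=cv2.resize(a[165:285,120:240,::-1],(400,400),interpolation=2)
cv2.imwrite('pics/k.png',np.hstack([x,y]))
```

```text
(no output)
```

View pics/k.png

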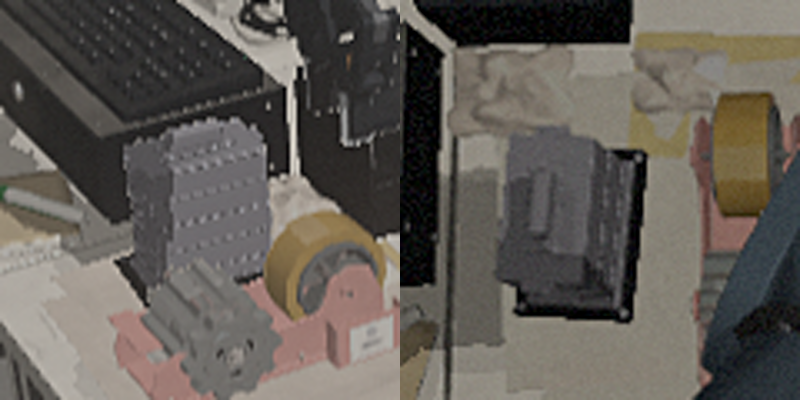

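The stack is straight, with even seams. The lid lies flat on top: bar at (200,140) in the scene half and (540,200) in the top half. Handing in.

```bash
python3 -c "
from station import manip
print(manip.sign_off())"
```

```text
the job is handed in; nothing more can be done
None
```

The coin sorter is back together on its stand, each part seated at its expected height: closed tray, fine, medium and coarse sieves, then the lid; I left the wipes and tape alone and handed in at about 40 s.

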